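# Load tag feet into the feeder chute

## Task

Load the two long tag feet into the tag feeder's sloping chute, one behind the other, each lying flat on its foot with its block up and its narrow nose pointing downhill, so that they slide down by themselves: the first home against the stop, the second up against the first. Leave the short square foot where it is; it does not fit this feeder.

Things in the scene. Friction and masses are not known exactly. Their poses are not given: they have to be found in the camera images.
- foot_a: LONG tag foot, black plastic, 60 g: plate 76 long, 8 thick, 40 wide (mm), its last 20 mm a nose 26 wide. Upright block, 10 thick along the foot, 30 wide, rises to 46 above the underside: grip it across the 10 mm, above the plate. Starts block up. Origin: underside, below the block's middle; x along the foot to the nose tip (51 mm off; heel 25 mm behind), z up.
- foot_b: the other LONG tag foot, same shape, size and axes as foot_a.
- short_foot: a SHORT tag foot, a bystander to be left alone: the same black block and height, but in the middle of a plate only 50 mm long, 40 mm wide, without a nose. Origin below the block's middle on the underside, x along the 50 mm, z up.
- chute: fixed aluminium trough sloping 32 degrees down to the stop before a grey press housing. Origin: the loading place, on the floor's upper face, mid-width, 133 mm above the bench; x downhill along the floor, y across, z square to the floor. Floor from x = -80 mm (open upper end) to 205 mm, 50 mm wide; side walls lean outward to 75 mm at 18 mm above it and guide a foot to the middle.
- chute_stop (a point): middle of the chute floor at the face of the dark steel stop (36 mm tall), at chute x = 205 mm; axes as the chute's. The chute is slick: a foot let go flat on it, also at its origin, slides down by itself. Home at the stop its origin is at chute x = 154 mm, the second one's behind it at 78 mm. The housing (150 mm wide, 180 mm high from the bench) begins just past the stop.
Mind the look-alikes: they are no part of the job. What is shaped like the foot_b but red is not meant. Leave any turquoise look-alike of the foot_a alone.

How it is judged:
By the outcome, as a careful person would: the job done as asked, in the order asked, and still so for the second after the job is handed in, with the robot touching nothing.
It also fails if it takes over 54 s, if anything falls off the work surface, if the arm or the gripper's body presses on something with over 40 N, if the wrist force passes 120 N, or if a joint passes its speed limit or range.

## Robot

A 7-joint arm with a two-finger parallel gripper is mounted at the origin on the work surface. World frame = base frame: x ahead of the robot, y to its left, z up, the work surface at z = 0. Lengths are in m, angles in rad, forces in N, time in s.
With the tool pointing down it reaches from about 0.4 to 0.85 m from the base axis. Payload 4.5 kg.
Tool frame: the origin (TCP) lies at the very end of the fingers, on their centre line; the grasp point (between the pads) lies 19 mm behind it (r.pinch_z is the distance from the TCP to the grasp point, in m); x points along the fingers, y is the direction in which the jaws open and shut, and the axes are right-handed (so a half turn about x gives the same grasp; the last joint's range is limited). The gripper opens to 88 mm and grips with 3 to 60 N. Pads are 18 mm wide; open, the fingers measure 123 mm over their backs; the gripper's body (75 mm by 187 mm) begins 45 mm behind the grasp point.
Start: joints at [-1.221, 0.689, -0.195, 1.565, 0.157, 0.902, -0.215], TCP at [0.194, 0.594, 0.213] pointing down, gripper open.
Joint ranges: [-3.01, 3.01], [-0.46, 2.08], [-1.47, 1.51], [0.13, 2.56], [-1, 4.14], [0.04, 2.09], [-2.66, 2.66]. Speed limits (rad/s): [2.57, 2.57, 3.14, 3.14, 3.14, 3.14, 3.14].

## Interface

Orientations are given as a unit quaternion [x, y, z, w].
In Python, from plant import telemetry, cams, job, r gives the robot as it stands.
- The arm moves only by the tool send_rows, never from a script. Its argument "commands" is one flat list of numbers, 7 for each row, row after row: the shift along the world's x, y, z as a fraction of full scale, then the turn, a rotation vector about the world's x, y, z as a fraction of full scale, then the closure, from 0 (fully open) to 1 (shut). In form: [dx, dy, dz, wx, wy, wz, claw, dx, dy, dz, wx, wy, wz, claw, ...]. A call has 1 to 12 rows; each row shifts and turns the pose as measured when the row begins; what a row does not reach is not made up. Full scale, the value 1, is 250 mm for a shift and 90 degrees for a turn. A row lasts 1/10 s, in which the tool goes at most 50 mm and 8.59 degrees, less where a joint would pass 70% of its speed; a pose out of reach is approached as far as the arm can. A call with a number of a shift or a turn outside -1 to 1 is refused whole. A call with a gripper value outside its range is refused whole. The fingers move at their own pace and stop on an object; "newtons" is the grip in N (left out, the last holds). Time passes only in rows, so rows that do not move let the fingers close. It gives the time, the measured TCP pose, the force and the opening at its end, in the units of the state.
- telemetry.get_state(): the state, without advancing time (a new reading comes with each control period).
- cams.snapshot(name): name is "scene" or "top"; returns a dict with "image" (384x512x3 uint8, blue, green, red), "intrinsics" (3x3 intrinsics, pixels), "k1" (the pictures are not rectified: a ray, as slopes to the right and down, at radius r is drawn at 1 + k1 r^2 times it, then the intrinsics apply), "world_to_cam" (4x4, takes a point from world to camera coordinates). Camera axes: x right, y down, z forward; pixel columns grow to the right and rows downward; lengths in m; the calibration is good to about 2 mm. A picture is of the moment at which its call begins. There is no depth.
- job.finish_job(): hands the job in, once; it reports no verdict.
The state is a dict: "clock": time; "q": joint angles; "qd": joint speeds; "joint_torque": joint torques, N m; "tool_pos": TCP position; "eef_rot": TCP orientation; "contact_force": force on the tool from outside, world axes, zero at the start; "moment": the same for the moment, N m; "opening": opening from 0.0 (shut) to 1.0 (fully open).
Only numpy, scipy, OpenCV 4.12 (cv2) and the standard library are available. Lean on these libraries where they do the work, as an engineer would, in place of code of your own. Each camera call takes 0.05 s, during which the arm holds its last target.

## Working session

There is one attempt and no reset: what is moved stays moved. The work goes in short steps, Python scripts to look and compute and a tool call to move; the robot and the scene stay as the last step left them, time stands still between calls to the robot, and variables do not carry over. Pictures are saved under pics/ and viewed, and the job is handed in when it is done.

Besides the shell and the picture viewer there is one more tool, called after "Request:" as name(argument=value, ...), one argument or row to a line, values as JSON. send_rows: Moves the arm, as the interface text tells. Its arguments: {"type":"object","properties":{"commands":{"type":"array"},"newtons":{"type":"number"}},"required":["commands"]}

```bash
ls; mkdir -p pics; python3 - <<'E'
from plant import telemetry, cams, job, r
import cv2, numpy as np
print(telemetry.get_state())
for n in ["scene","top"]:
    s=cams.snapshot(n); cv2.imwrite(f"pics/{n}0.png",s["image"])
    np.savez(f"pics/{n}0.npz",img=s["image"],K=s["intrinsics"],k1=s["k1"],T=s["world_to_cam"])
    print(n,s["intrinsics"],s["k1"],s["world_to_cam"])
print(r.pinch_z)
E
```

```text
pics
{'clock': 0.0, 'q': array([-1.22122426,  0.69000566, -0.19453465,  1.56636367,  0.15734653,
        0.90251606, -0.21509031]), 'qd': array([ 0.0007739 , -0.00173684,  0.0015379 , -0.00095598, -0.00092211,
        0.0014065 ,  0.00102869]), 'joint_torque': array([ 2.40330337e-04, -5.27558792e+01, -1.26670238e+00, -1.53428364e+01,
       -5.26233867e-02,  6.40137776e-03,  1.66007126e-04]), 'tool_pos': array([0.19392999, 0.59341494, 0.21169187]), 'eef_rot': array([ 0.11046172,  0.69836768, -0.11179753,  0.69827079]), 'contact_force': array([ 0.88320168,  0.448225  , -0.66082046]), 'moment': array([-0.01732802,  0.00786776,  0.00790606]), 'opening': 1.001525881676194}
scene [[377.62659295   0.         258.58213695]
 [  0.         377.62659295 187.01905633]
 [  0.           0.           1.        ]] -0.08945754629444004 [[ 0.84660136  0.53218398 -0.00680881 -0.45546021]
 [ 0.42174388 -0.67860638 -0.60135304 -0.18984461]
 [-0.32465095  0.50623472 -0.79895442  1.35730536]
 [ 0.          0.          0.          1.        ]]
top [[406.85637476   0.         256.36324975]
 [  0.         406.85637476 194.29601128]
 [  0.           0.           1.        ]] 0.009886346863013446 [[ 0.00351142 -0.99978246  0.02055978 -0.05554598]
 [-0.99223611 -0.00603944 -0.12422168  0.5384607 ]
 [ 0.12431882 -0.01996396 -0.99204147  1.11089281]
 [ 0.          0.          0.          1.        ]]
0.0187
```

View pics/scene0.png

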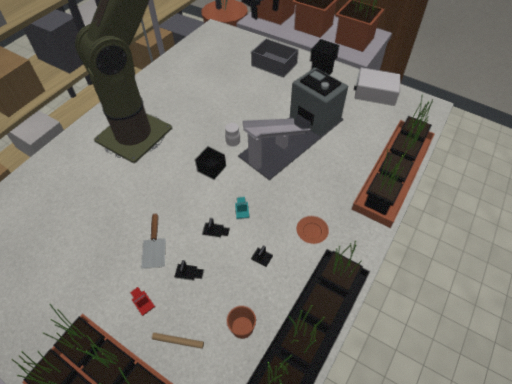

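View pics/top0.png

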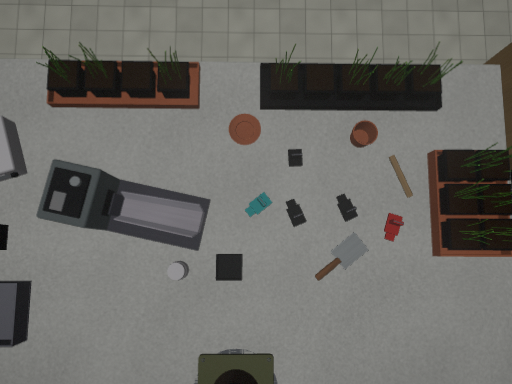

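```bash
python3 - <<'E'
import cv2, numpy as np
t=cv2.imread("pics/top0.png"); s=cv2.imread("pics/scene0.png")
a=cv2.resize(t[140:240,240:420],None,fx=4,fy=4,interpolation=cv2.INTER_CUBIC)
b=cv2.resize(t[150:260,30:220],None,fx=4,fy=4,interpolation=cv2.INTER_CUBIC)
c=cv2.resize(s[190:320,120:290],None,fx=4,fy=4,interpolation=cv2.INTER_CUBIC)
d=cv2.resize(s[60:180,220:360],None,fx=5,fy=5,interpolation=cv2.INTER_CUBIC)
for n,i in zip("abcd",[a,b,c,d]): cv2.imwrite(f"pics/c0{n}.png",np.clip(i.astype(float)*1.5,0,255).astype(np.uint8))
E
```

```text
(no output)
```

View pics/c0a.png

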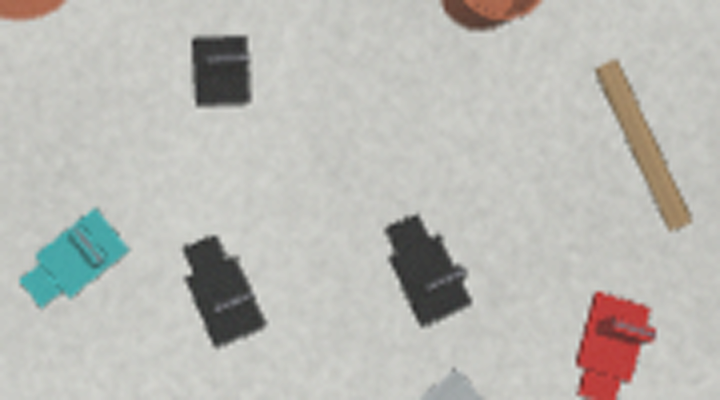

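View pics/c0b.png

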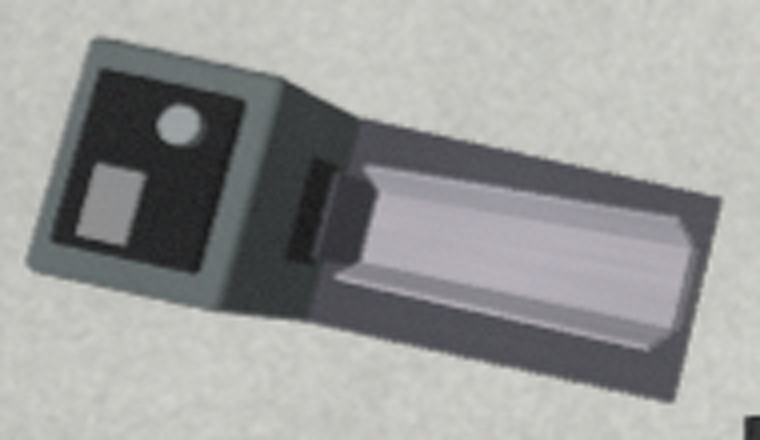

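View pics/c0c.png

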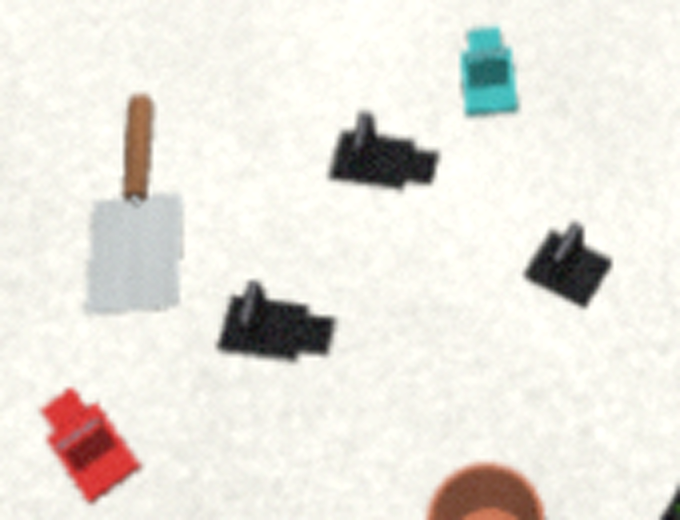

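View pics/c0d.png

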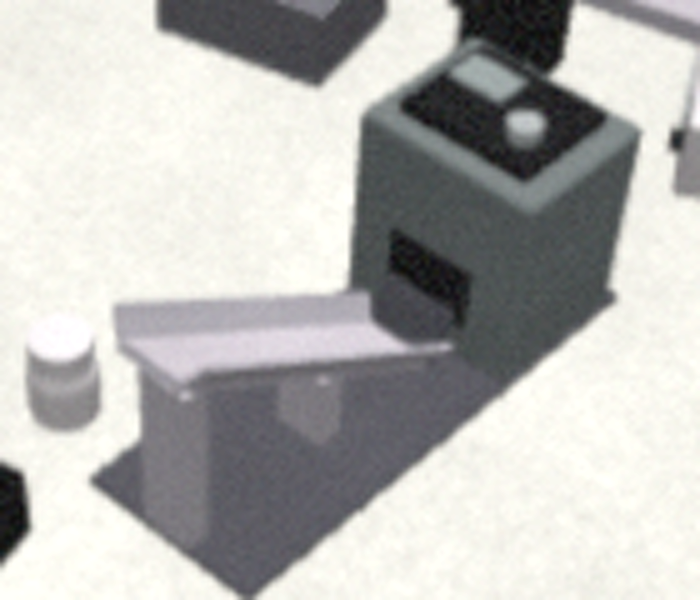

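```bash
cat > h.py <<'E'
import cv2, numpy as np
from scipy.spatial.transform import Rotation as R
def load(n):
    d=np.load(f"pics/{n}.npz"); return d
def ray(d,px):
    K=d["K"];k1=float(d["k1"]);T=d["T"]
    p=np.array([(px[0]-K[0,2])/K[0,0],(px[1]-K[1,2])/K[1,1]]); u=p.copy()
    for _ in range(30): u=p/(1+k1*(u@u))
    v=np.array([u[0],u[1],1]); Rm=T[:3,:3]
    return -Rm.T@T[:3,3], (Rm.T@v)/np.linalg.norm(v)
def onz(d,px,z):
    o,v=ray(d,px); return o+v*(z-o[2])/v[2]
def tri(d1,p1,d2,p2):
    o1,v1=ray(d1,p1);o2,v2=ray(d2,p2)
    s=np.linalg.lstsq(np.c_[v1,-v2],o2-o1,rcond=None)[0]
    a=o1+s[0]*v1;b=o2+s[1]*v2
    return (a+b)/2,np.linalg.norm(a-b)
def proj(d,P):
    T=d["T"];K=d["K"];c=T[:3,:3]@P+T[:3,3];u=c[:2]/c[2];u=u*(1+float(d["k1"])*(u@u))
    return K[0,0]*u[0]+K[0,2],K[1,1]*u[1]+K[1,2]
def crop(img,x0,y0,w,h,f,name,gain=1.0):
    c=cv2.resize(img[y0:y0+h,x0:x0+w],None,fx=f,fy=f,interpolation=cv2.INTER_CUBIC)
    c=np.clip(c.astype(float)*gain,0,255).astype(np.uint8); cv2.imwrite(f"pics/{name}.png",c)
E
python3 - <<'E'
from h import *
t=load("top0");s=load("scene0")
crop(t["img"],280,188,90,45,8,"e1",2.5)
crop(s["img"],170,212,65,75,8,"e2",2.5)
E
```

```text
(no output)
```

View pics/e1.png

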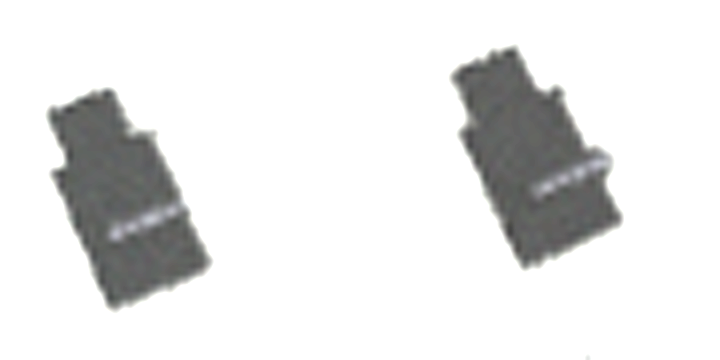

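View pics/e2.png

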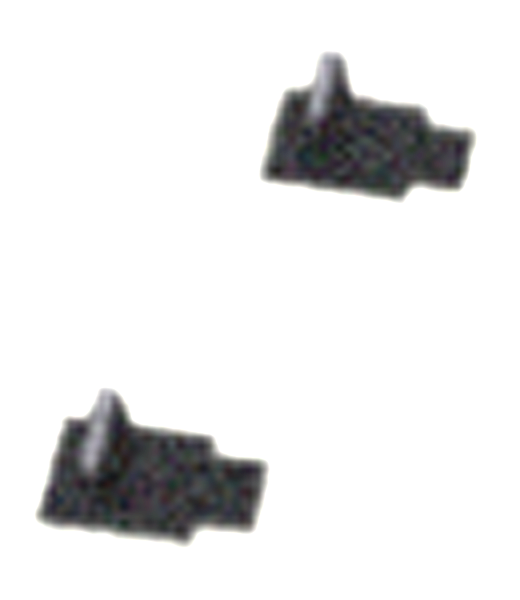

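```bash
python3 - <<'E'
from h import *
t=load("top0");s=load("scene0")
crop(t["img"],100,180,115,75,6.9,"e3",1.5)
crop(s["img"],238,100,80,60,9,"e4",1.2)
f=lambda p,x0,y0,k:((p[0]+.5)/k-.5+x0,(p[1]+.5)/k-.5+y0)
T=lambda p:f(p,280,188,8); S=lambda p:f(p,170,212,8)
for nm,tops,sc,ns,hl in [("P",[(112,233),(184,208)],[(318,113),(330,60)],[(50,113),(112,90)],[(113,308),(210,265)]),
                   ("Q",[(537,191),(608,161)],[(93,468),(108,396)],[(453,74),(516,47)],[(525,267),(620,222)])]:
    for a,b in zip(tops,sc): print(nm,tri(t,T(a),s,S(b)))
    L=[onz(t,T(a),0.046) for a in tops]; print("blockmid z46",(L[0]+L[1])/2,np.linalg.norm(L[0]-L[1]), np.degrees(np.arctan2(*(L[0]-L[1])[[1,0]])))
    N=np.mean([onz(t,T(a),0.008) for a in ns],0);H=[onz(t,T(a),0.004) for a in hl]; print("wid",np.linalg.norm(H[0]-H[1]))
    H=np.mean(H,0);d=N-H;print("nose",N,"heel",H,"len",np.linalg.norm(d),"yaw",np.degrees(np.arctan2(d[1],d[0])),"orig",H+d*25/76)
E
```

```text
P (array([ 0.47439017, -0.163007  ,  0.01266757]), np.float64(0.00921868457923936))
P (array([ 0.48533781, -0.1746579 ,  0.07166868]), np.float64(0.008797531840595877))
blockmid z46 [ 0.47973838 -0.16858315  0.046     ] 0.026588955608593298 109.33929555595621
wid 0.03832361370924344
nose [ 0.5253119  -0.14950271  0.008     ] heel [ 0.45917954 -0.17839738  0.004     ] len 0.07227994391759425 yaw 23.60156762077425 orig [ 0.48093361 -0.16889256  0.00531579]
Q (array([ 0.49088156, -0.31700658,  0.00716013]), np.float64(0.009026911173727942))
Q (array([ 0.50175992, -0.31838762,  0.0747282 ]), np.float64(0.00893435924332446))
blockmid z46 [ 0.49601495 -0.31673809  0.046     ] 0.02722569248771933 112.93370940083479
wid 0.03842520311526614
nose [ 0.54106077 -0.29558667  0.008     ] heel [ 0.47500203 -0.32681923  0.004     ] len 0.07317944566859051 yaw 25.304775685322273 orig [ 0.49673188 -0.31654536  0.00531579]
```

View pics/e3.png

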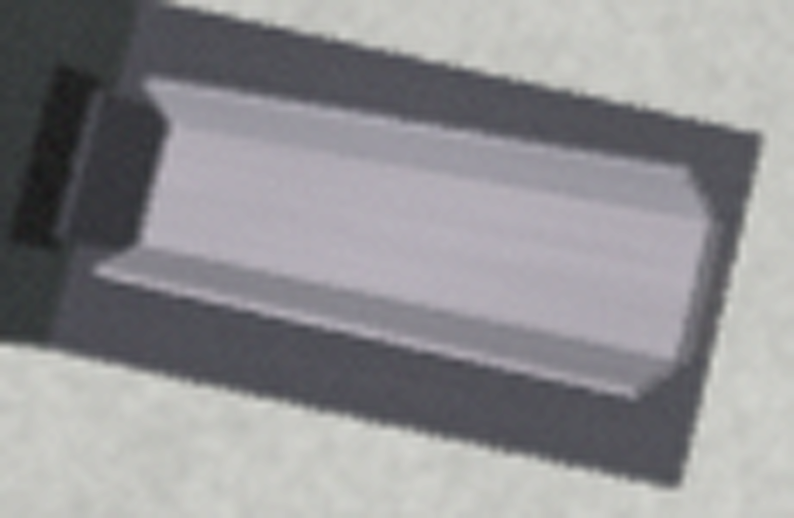

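View pics/e4.png

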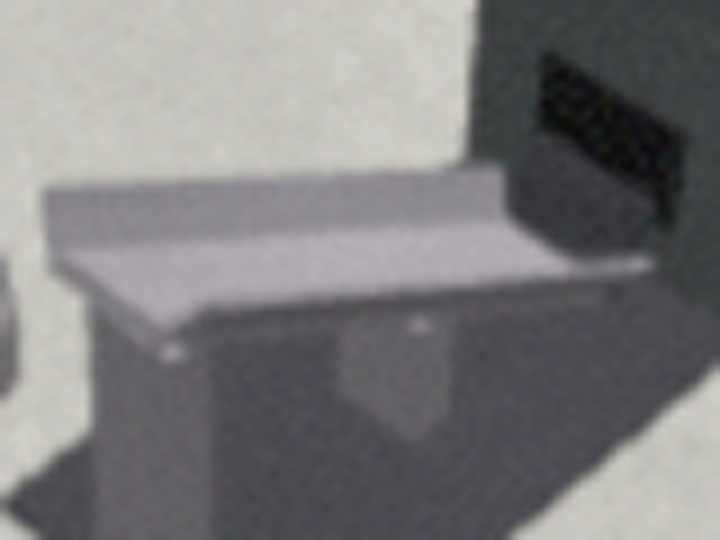

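```bash
python3 - <<'E'
from h import *
t=load("top0");s=load("scene0")
f=lambda p,x0,y0,k:((p[0]+.5)/k-.5+x0,(p[1]+.5)/k-.5+y0)
T=lambda p:f(p,280,188,8); S=lambda p:f(p,170,212,8)
for nm,tops,sc in [("P",[(184,208),(112,233)],[(318,113),(330,60)]),("Q",[(608,161),(537,191)],[(93,468),(108,396)])]:
    for a,b in zip(tops,sc): print(nm,tri(t,T(a),s,S(b)))
T=lambda p:f(p,100,180,6.9); S=lambda p:f(p,238,100,9)
for n,a,b in [("walltop stop",(95,270),(500,165)),("walltop up",(635,397),(45,188)),("floor stop",(137,248),(510,215)),("floor up",(680,358),(60,258))]:
    print(n,tri(t,T(a),s,S(b)))
# known-height
zu=.133+.080*np.sin(np.radians(32)); zs=.133-.205*np.sin(np.radians(32)); print(zu,zs)
U=[onz(t,T(p),zu) for p in [(712,220),(680,358)]];St=[onz(t,T(p),zs) for p in [(170,130),(137,248)]]
print(U,St)
u=np.mean(U,0);st=np.mean(St,0);d=st-u
print("widths",np.linalg.norm(U[0]-U[1]),np.linalg.norm(St[0]-St[1]),"len",np.linalg.norm(d),"slope",np.degrees(np.arcsin(-d[2]/np.linalg.norm(d))),"yaw",np.degrees(np.arctan2(d[1],d[0])))
print("origin",u+d*80/285, "stop",st)
B=[onz(t,T(p),0.003) for p in [(165,5),(760,132),(678,487),(0,343)]]
for a,b in [(0,1),(3,2),(1,2)]: q=B[a]-B[b];print("base dir",np.degrees(np.arctan2(q[1],q[0])))
for nm,pts in [("wall top edges",[((150,82),(690,168)),((95,270),(635,397))])]:
  for a,b in pts:
    w=.018*np.cos(np.radians(32)); A=onz(t,T(a),zs+w);Bq=onz(t,T(b),zu+w);q=A-Bq;print(A,Bq,np.linalg.norm(q),np.degrees(np.arctan2(q[1],q[0])))
E
```

```text
P (array([ 0.48495943, -0.18058287,  0.04484045]), np.float64(0.0020189446955774276))
P (array([ 0.47499557, -0.15727739,  0.04093291]), np.float64(0.0019328899911327082))
Q (array([ 0.50219419, -0.32978439,  0.04206235]), np.float64(0.001467894375968018))
Q (array([ 0.4907273 , -0.30558502,  0.04178229]), np.float64(0.0009731222809062657))
walltop stop (array([0.46847811, 0.34219128, 0.03825701]), np.float64(0.0014611559238166148))
walltop up (array([0.41582457, 0.10530744, 0.18781049]), np.float64(0.001523375227124534))
floor stop (array([0.47911027, 0.33075881, 0.02522425]), np.float64(0.003580492700603703))
floor up (array([0.42993724, 0.09183067, 0.17392919]), np.float64(0.0018335934504950524))
0.1753935411386564 0.02436655083219301
[array([0.47794905, 0.08078062, 0.17539354]), array([0.42920174, 0.09103776, 0.17539354])] [array([0.52601138, 0.31864157, 0.02436655]), array([0.47779017, 0.32979939, 0.02436655])]
widths 0.049814744936082594 0.049495267974024156 len 0.286245986805482 slope 31.844289525334162 yaw 78.53685134056968
origin [0.46714041 0.15280359 0.133     ] stop [0.50190078 0.32422048 0.02436655]
base dir 78.20786406393796
base dir 78.2733227845171
base dir -11.90325782788102
[0.54370595 0.32283573 0.03963142] [0.49487904 0.08711046 0.19065841] 0.2841823731678537 78.29753951173008
[0.46783025 0.34123427 0.03963142] [0.41520022 0.10440425 0.19065841] 0.28577530980536403 77.47093121192144
```

```bash
python3 - <<'E'
from plant import telemetry, r
from scipy.spatial.transform import Rotation as R
import numpy as np
print([x for x in dir(r) if x[0]!='_'])
s=telemetry.get_state(); M=R.from_quat(s["eef_rot"]).as_matrix(); print(M.round(3)); print(s["clock"])
print("y heading",np.degrees(np.arctan2(M[1,1],M[0,1])))
E
```

```text
['Unreachable', 'pinch_z']
[[-0.     0.31   0.951]
 [-0.002  0.951 -0.31 ]
 [-1.    -0.002  0.   ]]
0.1
y heading 71.91106555892813
```

Request:
send_rows(
  commands=[0.05,-0.05,0.15,0,0,0,0,0.1,-0.147,0.08,0,0,-0.044,0,0.1,-0.147,0.044,0,0,-0.044,0,0.1,-0.147,0.044,0,0,-0.044,0],
  newtons=25,
)

```text
clock: 0.5
tool_pos: [0.2759, 0.4706, 0.2892]
eef_rot: [0.179, 0.686, -0.182, 0.681]
contact_force: [0.4, 0.3, 0.8]
opening: 0.999
```

Request:
send_rows(
  commands=[0.1,-0.136,0.01,0,0,-0.033,0,0.1,-0.136,0.01,0,0,-0.033,0,0.1,-0.136,0.01,0,0,-0.033,0,0.1,-0.136,0.01,0,0,-0.033,0,0.1,-0.136,0,0,0,-0.033,0,0.04,-0.19,0,0,0,-0.033,0,0.04,-0.19,0,0,0,-0.033,0,0.04,-0.19,0,0,0,-0.033,0,0.04,-0.19,-0.05,0,0,-0.033,0,0.04,-0.19,-0.05,0,0,-0.033,0,0.03,-0.19,-0.05,0,0,-0.033,0,0.0,-0.1,-0.05,0,0,-0.033,0],
)

```text
clock: 1.7
tool_pos: [0.4651, -0.026, 0.2511]
eef_rot: [0.39, 0.591, -0.39, 0.589]
contact_force: [0.6, 0.4, -0.0]
opening: 0.997
```

```bash
cat > go.py <<'E'
import sys,numpy as np
from plant import telemetry
from scipy.spatial.transform import Rotation as R
# desired TCP pos + heading of tool y + pitch (downhill tilt deg)
def des(heading,pitch):
    h,p=np.radians([heading,pitch])
    y=np.array([np.cos(h)*np.cos(p),np.sin(h)*np.cos(p),-np.sin(p)])
    z=np.array([np.cos(h)*np.sin(p),np.sin(h)*np.sin(p),np.cos(p)])
    x=-z; return R.from_matrix(np.c_[x,y,np.cross(x,y)])
def show(pos,heading,pitch):
    s=telemetry.get_state()
    dr=(des(heading,pitch)*R.from_quat(s["eef_rot"]).inv()).as_rotvec()
    M=R.from_quat(s["eef_rot"]).as_matrix()
    print("t",round(s["clock"],2),"pos",s["tool_pos"].round(4),"F",s["contact_force"].round(1),"op",round(s["opening"],3),"q",s["q"].round(2))
    print("yhead",np.degrees(np.arctan2(M[1,1],M[0,1])).round(2),"x",M[:,0].round(3))
    d=np.array(pos)-s["tool_pos"]
    print("shift mm",(d*1000).round(1),"frac",(d/.25).round(4),"turn deg",np.degrees(dr).round(2),"frac",(dr/(np.pi/2)).round(4))
if __name__=="__main__":
    a=[float(v) for v in sys.argv[1:]]; show(a[:3],a[3],a[4])
E
python3 go.py 0.480 -0.169 0.080 22.5 0
```

```text
t 1.7 pos [ 0.4651 -0.026   0.2511] F [ 0.6  0.4 -0. ] op 0.997 q [-0.08  0.43  0.06  1.98 -0.04  0.73  0.4 ]
yhead 23.04 x [-0.001  0.002 -1.   ]
shift mm [  14.9 -143.  -171.1] frac [ 0.0596 -0.5719 -0.6843] turn deg [-0.11 -0.07 -0.54] frac [-0.0012 -0.0008 -0.006 ]
```

Request:
send_rows(
  commands=[0.012,-0.12,-0.14,0,0,0,0,0.012,-0.12,-0.14,0,0,0,0,0.012,-0.12,-0.14,0,0,0,0,0.012,-0.12,-0.14,0,0,0,0,0.012,-0.12,-0.12,0,0,-0.005,0,0,0,0,0,0,0,0],
)

```text
clock: 2.3
tool_pos: [0.4795, -0.1865, 0.0731]
eef_rot: [0.395, 0.587, -0.394, 0.587]
contact_force: [-1.4, 0.7, 0.8]
opening: 0.998
```

```bash
python3 go.py 0.480 -0.169 0.014 22.5 0
python3 - <<'E'
from plant import cams
from h import *
for n in ["scene","top"]:
    s=cams.snapshot(n); np.savez(f"pics/{n}1.npz",img=s["image"],K=s["intrinsics"],k1=s["k1"],T=s["world_to_cam"])
crop(load("scene1")["img"],150,170,100,100,6,"s1",1.5)
crop(load("top1")["img"],250,150,100,100,6,"t1",1.5)
E
```

```text
t 2.3 pos [ 0.4795 -0.1865  0.0731] F [-1.4  0.7  0.8] op 0.998 q [ 0.28  0.78  0.01  2.02 -0.02  0.35  0.69]
yhead 22.12 x [ 0.001  0.001 -1.   ]
shift mm [  0.5  17.5 -59.1] frac [ 0.0021  0.07   -0.2365] turn deg [-0.05  0.04  0.38] frac [-0.0006  0.0004  0.0042]
```

View pics/s1.png

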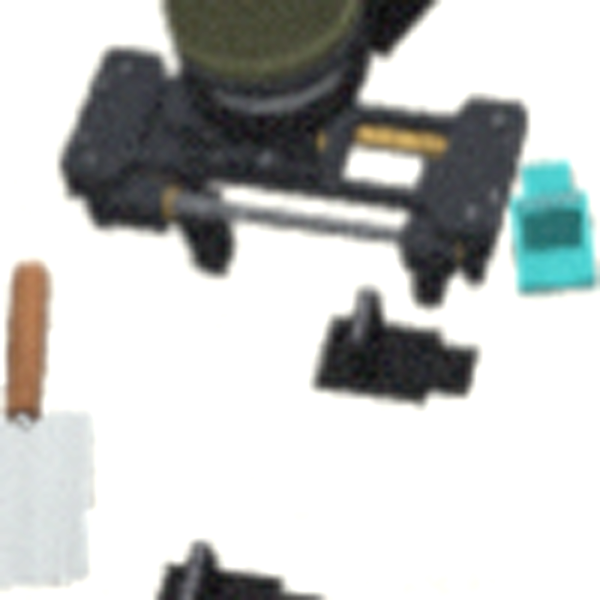

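View pics/t1.png

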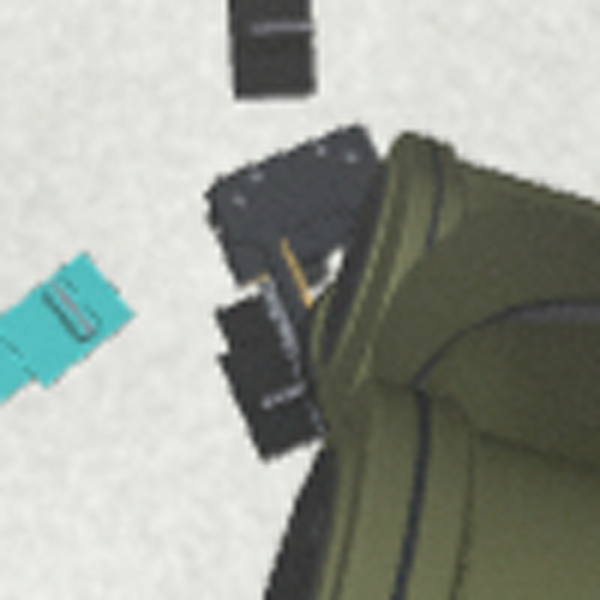

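Request:
send_rows(
  commands=[0.002,0.068,0,0,0,0.004,0,0,0,-0.08,0,0,0,0,0,0,-0.06,0,0,0,0,0,0,-0.03,0,0,0,0,0,0,0,0,0,0,0],
)

```text
clock: 2.9
tool_pos: [0.4866, -0.1571, 0.038]
eef_rot: [0.393, 0.588, -0.384, 0.594]
contact_force: [0.1, 0.7, 0.8]
opening: 0.995
```

```bash
python3 go.py 0.480 -0.169 0.014 22.5 0
```

```text
t 2.9 pos [ 0.4866 -0.1571  0.038 ] F [0.1 0.7 0.8] op 0.995 q [ 0.23  0.84 -0.    2.05 -0.03  0.24  0.66]
yhead 23.41 x [ 0.014  0.006 -1.   ]
shift mm [ -6.6 -11.9 -24. ] frac [-0.0265 -0.0478 -0.0962] turn deg [-0.32  0.82 -0.91] frac [-0.0036  0.0091 -0.0101]
```

Request:
send_rows(
  commands=[-0.026,-0.047,-0.03,-0.003,0.009,-0.01,0,0,0,0,0,0,0,0,0,0,0,0,0,0,0],
)

```text
clock: 3.2
tool_pos: [0.481, -0.1693, 0.0321]
eef_rot: [0.393, 0.587, -0.392, 0.589]
contact_force: [-0.2, 0.4, 0.5]
opening: 1.0
```

```bash
python3 go.py 0.480 -0.169 0.014 22.5 0
```

```text
t 3.2 pos [ 0.481  -0.1693  0.0321] F [-0.2  0.4  0.5] op 1.0 q [ 0.24  0.85  0.01  2.05 -0.03  0.24  0.67]
yhead 22.51 x [ 0.002 -0.    -1.   ]
shift mm [ -1.    0.3 -18.1] frac [-0.0041  0.0011 -0.0725] turn deg [ 0.01  0.13 -0.01] frac [ 0.0001  0.0014 -0.0001]
```

Good; now go down, close and lift a little.

Request:
send_rows(
  commands=[-0.004,0,-0.04,0,0,0,0,0,0,-0.032,0,0,0,0,0,0,0,0,0,0,0,0,0,0,0,0,0,0],
)

```text
clock: 3.6
tool_pos: [0.48, -0.1698, 0.0129]
eef_rot: [0.394, 0.587, -0.393, 0.589]
contact_force: [0.4, -0.5, 0.1]
opening: 1.0
```

```bash
python3 go.py 0.480 -0.169 0.014 22.5 0
```

```text
t 3.6 pos [ 0.48   -0.1698  0.0129] F [ 0.4 -0.5  0.1] op 1.0 q [ 0.25  0.89  0.01  2.05 -0.03  0.2   0.67]
yhead 22.45 x [ 0.003 -0.    -1.   ]
shift mm [-0.   0.8  1.1] frac [-0.      0.0032  0.0044] turn deg [0.02 0.16 0.05] frac [0.0002 0.0018 0.0006]
```

Request:
send_rows(
  commands=[0,0,0.004,0,0,0,1,0,0,0,0,0,0,1,0,0,0,0,0,0,1,0,0,0,0,0,0,1,0,0,0,0,0,0,1,0,0,0,0,0,0,1,0,0,0,0,0,0,1,0,0,0,0,0,0,1],
)

```text
clock: 4.4
tool_pos: [0.4804, -0.1697, 0.0144]
eef_rot: [0.394, 0.587, -0.392, 0.589]
contact_force: [-0.2, -1.0, -1.0]
opening: 0.299
```

```bash
python3 go.py 0.480 -0.169 0.014 22.5 0
```

```text
t 4.4 pos [ 0.4804 -0.1697  0.0144] F [-0.2 -1.  -1. ] op 0.299 q [ 0.25  0.88  0.01  2.05 -0.03  0.2   0.67]
yhead 22.47 x [ 0.004 -0.    -1.   ]
shift mm [-0.4  0.7 -0.4] frac [-0.0017  0.0028 -0.0017] turn deg [0.03 0.21 0.04] frac [0.0003 0.0024 0.0004]
```

Request:
send_rows(
  commands=[0,0,0,0,0,0,1,0,0,0,0,0,0,1,0,0,0,0,0,0,1,0,0,0,0,0,0,1],
)

```text
clock: 4.8
tool_pos: [0.4805, -0.1697, 0.0144]
eef_rot: [0.394, 0.587, -0.392, 0.589]
contact_force: [0.2, -0.8, 0.2]
opening: 0.106
```

```bash
python3 go.py 0.480 -0.169 0.10 22.5 0
```

```text
t 4.8 pos [ 0.4805 -0.1697  0.0144] F [ 0.2 -0.8  0.2] op 0.106 q [ 0.25  0.88  0.01  2.05 -0.03  0.2   0.67]
yhead 22.46 x [ 0.004 -0.    -1.   ]
shift mm [-0.5  0.7 85.6] frac [-0.0019  0.0027  0.3422] turn deg [0.03 0.22 0.04] frac [0.0003 0.0024 0.0004]
```

Request:
send_rows(
  commands=[0,0,0.06,0,0,0,1,0,0,0.12,0,0,0,1,0,0,0.15,0,0,0,1,0,0,0.15,0,0,0,1,0,0.04,0.15,0,0,0,1,0,0.04,0.15,0,0,0,1,0,0.04,0.05,0,0,0,1,0,0,0,0,0,0,1],
)

```text
clock: 5.6
tool_pos: [0.477, -0.1381, 0.2284]
eef_rot: [0.394, 0.588, -0.393, 0.587]
contact_force: [0.2, 0.7, -1.4]
opening: 0.108
```

```bash
cat > ch.py <<'E'
from go import *
O=np.array([.467,.153,.133]);h,p=np.radians([78.3,32])
ex=np.array([np.cos(h)*np.cos(p),np.sin(h)*np.cos(p),-np.sin(p)]);ez=np.array([np.cos(h)*np.sin(p),np.sin(h)*np.sin(p),np.cos(p)])
ey=np.cross(ez,ex)
x,y,z=[float(v)/1000 for v in sys.argv[1:4]]
show(O+x*ex+y*ey+z*ez,78.3,32)
d=telemetry.get_state()["tool_pos"]-O; print("in chute mm",1000*np.array([d@ex,d@ey,d@ez]).round(4), "ex,ez per 10mm frac",(ex*.04).round(4),(ez*.04).round(4))
E
python3 ch.py -20 0 94
python3 - <<'E'
from plant import cams
from h import *
n="scene"; s=cams.snapshot(n); np.savez(f"pics/{n}2.npz",img=s["image"],K=s["intrinsics"],k1=s["k1"],T=s["world_to_cam"])
crop(load("scene2")["img"],130,120,130,130,4.5,"s2",1.5)
E
```

```text
t 5.6 pos [ 0.477  -0.1381  0.2284] F [ 0.2  0.7 -1.4] op 0.108 q [ 0.16  0.5   0.04  1.93 -0.03  0.71  0.61]
yhead 22.4 x [-0.001  0.001 -1.   ]
shift mm [ -3.3 323.3  -5.1] frac [-0.0133  1.2933 -0.0204] turn deg [-25.68  21.17  54.42] frac [-0.2853  0.2352  0.6047]
in chute mm [-290.6  -68.8  -69.1] ex,ez per 10mm frac [ 0.0069  0.0332 -0.0212] [0.0043 0.0208 0.0339]
```

View pics/s2.png

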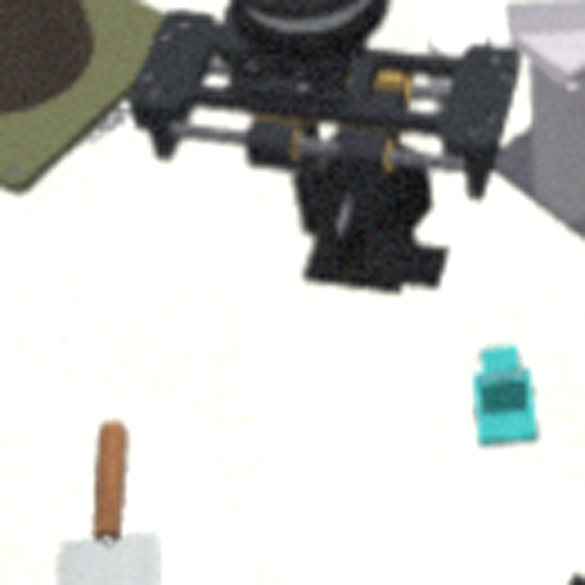

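Request:
send_rows(
  commands=[0,0.06,0.05,-0.0285,0.0235,0.0605,1,0,0.1,0.05,-0.0285,0.0235,0.0605,1,0,0.1,0.05,-0.0285,0.0235,0.0605,1,0,0.1,0.05,-0.0285,0.0235,0.0605,1,0,0.1,0.03,-0.0285,0.0235,0.0605,1,0,0.1,0,-0.0285,0.0235,0.0605,1,0,0.1,0,-0.0285,0.0235,0.0605,1,0,0.1,0,-0.0285,0.0235,0.0605,1,0,0.1,0,-0.0285,0.0235,0.06,1,0,0.06,0,-0.02,0.01,0.04,1,0,0.0,0,0,0,0,1,0,0,0,0,0,0,1],
)

```text
clock: 6.85
tool_pos: [0.469, 0.0874, 0.2701]
eef_rot: [-0.13, 0.694, -0.276, 0.652]
contact_force: [0.6, -1.2, 0.8]
opening: 0.107
```

```bash
python3 ch.py -20 0 94
```

```text
t 6.85 pos [0.469  0.0874 0.2701] F [ 0.6 -1.2  0.8] op 0.107 q [-0.56  0.63 -0.03  1.71  0.43  1.28  0.54]
yhead 77.61 x [-0.115 -0.54  -0.834]
shift mm [  4.6  97.8 -46.7] frac [ 0.0185  0.391  -0.187 ] turn deg [ 1.51 -0.16  0.58] frac [ 0.0168 -0.0017  0.0065]
in chute mm [-126.7  -15.3   82.4] ex,ez per 10mm frac [ 0.0069  0.0332 -0.0212] [0.0043 0.0208 0.0339]
```

Request:
send_rows(
  commands=[0.004,0.08,-0.03,0.005,0,0.002,1,0.004,0.1,-0.045,0.005,0,0.002,1,0.004,0.1,-0.05,0.005,0,0.002,1,0.003,0.07,-0.04,0,0,0,1,0,0,0,0,0,0,1,0,0,0,0,0,0,1],
)

```text
clock: 7.45
tool_pos: [0.4736, 0.1768, 0.2245]
eef_rot: [-0.121, 0.697, -0.268, 0.654]
contact_force: [-0.4, 0.3, 0.5]
opening: 0.101
```

```bash
python3 ch.py -20 0 60
```

```text
t 7.45 pos [0.4736 0.1768 0.2245] F [-0.4  0.3  0.5] op 0.101 q [-0.65  0.74 -0.06  1.6   0.38  1.29  0.45]
yhead 77.6 x [-0.116 -0.519 -0.847]
shift mm [ -3.6  -9.2 -30.1] frac [-0.0145 -0.037  -0.1203] turn deg [ 0.08 -0.12  0.77] frac [ 0.0008 -0.0013  0.0085]
in chute mm [-27.6  -1.7  90.7] ex,ez per 10mm frac [ 0.0069  0.0332 -0.0212] [0.0043 0.0208 0.0339]
```

Request:
send_rows(
  commands=[-0.005,-0.012,-0.04,0,0,0.008,1,-0.005,-0.012,-0.04,0,0,0,1,-0.004,-0.012,-0.04,0,0,0,1,0,0,0,0,0,0,1,0,0,0,0,0,0,1],
)

```text
clock: 7.95
tool_pos: [0.4699, 0.1628, 0.1931]
eef_rot: [-0.125, 0.696, -0.266, 0.655]
contact_force: [-0.2, -0.0, 0.0]
opening: 0.105
```

```bash
python3 ch.py -20 0 17
python3 - <<'E'
from plant import cams
from h import *
for n in ["scene","top"]:
    s=cams.snapshot(n); np.savez(f"pics/{n}3.npz",img=s["image"],K=s["intrinsics"],k1=s["k1"],T=s["world_to_cam"])
crop(load("scene3")["img"],215,60,130,130,4.5,"s3",1.5)
crop(load("top3")["img"],90,150,140,120,5,"t3",1.5)
E
```

```text
t 7.95 pos [0.4699 0.1628 0.1931] F [-0.2 -0.   0. ] op 0.105 q [-0.64  0.76 -0.05  1.67  0.4   1.2   0.43]
yhead 78.05 x [-0.111 -0.522 -0.846]
shift mm [ -4.5 -17.6 -35.1] frac [-0.0179 -0.0704 -0.1404] turn deg [ 0.26 -0.08  0.27] frac [ 0.0029 -0.0009  0.003 ]
in chute mm [-23.2  -0.8  56.4] ex,ez per 10mm frac [ 0.0069  0.0332 -0.0212] [0.0043 0.0208 0.0339]
```

View pics/s3.png

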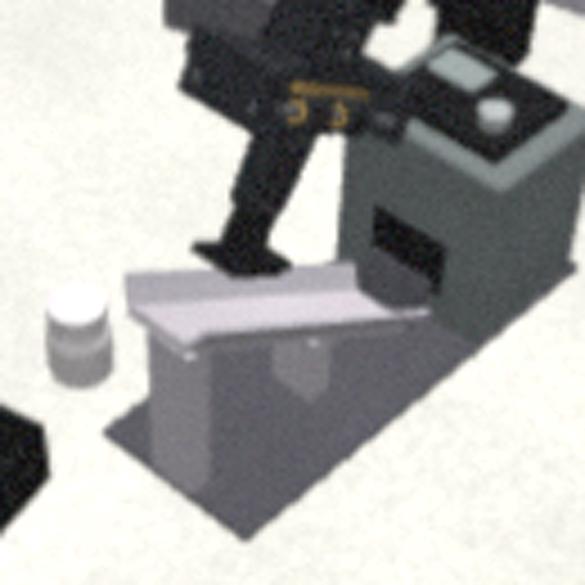

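View pics/t3.png

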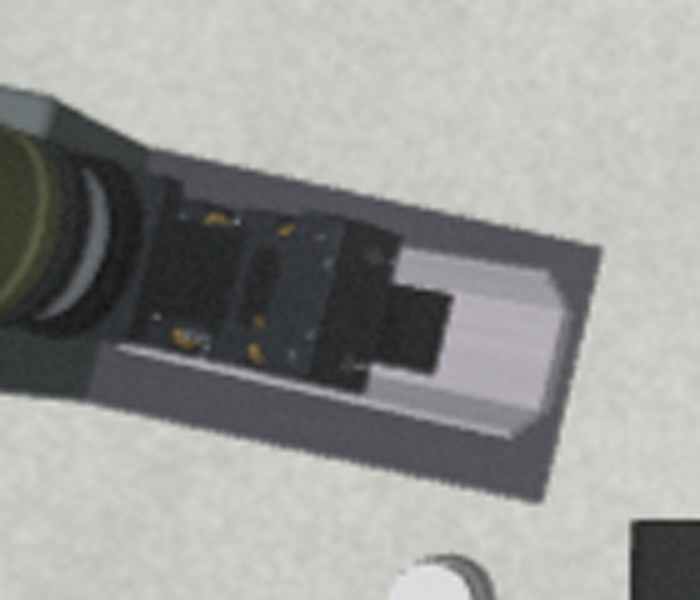

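Request:
send_rows(
  commands=[-0.004,-0.022,-0.05,0.002,0,0.002,1,-0.004,-0.018,-0.04,0,0,0,1,-0.002,-0.01,-0.02,0,0,0,1,0,0,0,0,0,0,1,0,0,0,0,0,0,1],
)

```text
clock: 8.55
tool_pos: [0.4686, 0.1514, 0.1657]
eef_rot: [-0.123, 0.696, -0.263, 0.657]
contact_force: [0.9, 0.5, -1.4]
opening: 0.106
```

```bash
python3 ch.py -20 0 15
```

```text
t 8.55 pos [0.4686 0.1514 0.1657] F [ 0.9  0.5 -1.4] op 0.106 q [-0.63  0.79 -0.05  1.72  0.42  1.12  0.41]
yhead 78.19 x [-0.106 -0.517 -0.849]
shift mm [-3.4 -7.2 -9.4] frac [-0.0137 -0.029  -0.0376] turn deg [-0.1   0.12  0.05] frac [-0.0011  0.0013  0.0006]
in chute mm [-18.4  -1.9  27.1] ex,ez per 10mm frac [ 0.0069  0.0332 -0.0212] [0.0043 0.0208 0.0339]
```

Request:
send_rows(
  commands=[-0.009,-0.012,-0.02,0,0,0,1,-0.002,-0.007,-0.011,0,0,0,1,0,0,0,0,0,0,1,0,0,0,0,0,0,1],
)

```text
clock: 8.95
tool_pos: [0.466, 0.1471, 0.1578]
eef_rot: [-0.123, 0.695, -0.263, 0.658]
contact_force: [0.0, 0.1, -0.4]
opening: 0.11
```

```bash
python3 ch.py -20 0 14
```

```text
t 8.95 pos [0.466  0.1471 0.1578] F [ 0.   0.1 -0.4] op 0.11 q [-0.63  0.8  -0.05  1.74  0.43  1.09  0.4 ]
yhead 78.18 x [-0.105 -0.516 -0.85 ]
shift mm [-1.  -3.4 -2.4] frac [-0.0039 -0.0136 -0.0094] turn deg [-0.16  0.19  0.02] frac [-0.0018  0.0021  0.0003]
in chute mm [-18.2  -0.3  17.9] ex,ez per 10mm frac [ 0.0069  0.0332 -0.0212] [0.0043 0.0208 0.0339]
```

Request:
send_rows(
  commands=[-0.001,-0.006,-0.01,0,0,0,1,0,0,0,0,0,0,1,0,0,0,0,0,0,1],
)

```text
clock: 9.25
tool_pos: [0.466, 0.1456, 0.1553]
eef_rot: [-0.123, 0.695, -0.262, 0.658]
contact_force: [0.5, -0.2, -0.6]
opening: 0.107
```

```bash
python3 ch.py -20 0 14
```

```text
t 9.25 pos [0.466  0.1456 0.1553] F [ 0.5 -0.2 -0.6] op 0.107 q [-0.63  0.8  -0.05  1.74  0.43  1.09  0.4 ]
yhead 78.18 x [-0.104 -0.516 -0.85 ]
shift mm [-0.9 -2.   0.2] frac [-0.0036 -0.008   0.0008] turn deg [-0.18  0.21  0.01] frac [-0.002   0.0024  0.0002]
in chute mm [-18.1  -0.5  14.9] ex,ez per 10mm frac [ 0.0069  0.0332 -0.0212] [0.0043 0.0208 0.0339]
```

Request:
send_rows(
  commands=[-0.0006,-0.003,-0.005,0,0,0,1,0,0,0,0,0,0,1],
)

```text
clock: 9.45
tool_pos: [0.4663, 0.1455, 0.1545]
eef_rot: [-0.123, 0.695, -0.262, 0.658]
contact_force: [0.9, 0.5, -0.4]
opening: 0.109
```

```bash
python3 ch.py -20 0 14
```

```text
t 9.45 pos [0.4663 0.1455 0.1545] F [ 0.9  0.5 -0.4] op 0.109 q [-0.63  0.8  -0.05  1.74  0.43  1.08  0.4 ]
yhead 78.17 x [-0.103 -0.515 -0.851]
shift mm [-1.2 -1.9  0.9] frac [-0.0049 -0.0076  0.0038] turn deg [-0.24  0.28 -0.01] frac [-0.0026  0.0031 -0.0001]
in chute mm [-17.7  -0.8  14.3] ex,ez per 10mm frac [ 0.0069  0.0332 -0.0212] [0.0043 0.0208 0.0339]
```

Request:
send_rows(
  commands=[-0.0006,-0.003,-0.006,0,0,0,1,0,0,0,0,0,0,1],
)

```text
clock: 9.65
tool_pos: [0.4669, 0.146, 0.1544]
eef_rot: [-0.122, 0.694, -0.261, 0.659]
contact_force: [-0.7, 0.5, -0.7]
opening: 0.109
```

```bash
python3 ch.py -20 0 14
```

```text
t 9.65 pos [0.4669 0.146  0.1544] F [-0.7  0.5 -0.7] op 0.109 q [-0.63  0.8  -0.05  1.74  0.44  1.08  0.4 ]
yhead 78.14 x [-0.101 -0.514 -0.852]
shift mm [-1.9 -2.4  1.1] frac [-0.0075 -0.0094  0.0044] turn deg [-0.32  0.41 -0.05] frac [-0.0035  0.0046 -0.0006]
in chute mm [-17.1  -1.4  14.5] ex,ez per 10mm frac [ 0.0069  0.0332 -0.0212] [0.0043 0.0208 0.0339]
```

Request:
send_rows(
  commands=[0,0,0,0,0,0,0.4,0,0,0,0,0,0,0.4,0,0,0,0,0,0,0.4,0,0,0,0,0,0,0.4,0,0,0,0,0,0,0.4,0,0,0,0,0,0,0.4],
)

```text
clock: 10.25
tool_pos: [0.4667, 0.1453, 0.1538]
eef_rot: [-0.122, 0.695, -0.262, 0.659]
contact_force: [0.0, 0.8, 1.2]
opening: 0.596
```

```bash
python3 ch.py -20 0 64
python3 - <<'E'
from plant import cams
from h import *
for n in ["scene"]:
    s=cams.snapshot(n); np.savez(f"pics/{n}4.npz",img=s["image"],K=s["intrinsics"],k1=s["k1"],T=s["world_to_cam"])
crop(load("scene4")["img"],215,60,130,130,4.5,"s4",1.5)
E
```

```text
t 10.25 pos [0.4667 0.1453 0.1538] F [0.  0.8 1.2] op 0.596 q [-0.63  0.8  -0.05  1.74  0.44  1.08  0.4 ]
yhead 78.14 x [-0.102 -0.515 -0.851]
shift mm [ 3.8 24.3 44. ] frac [0.015  0.0972 0.1761] turn deg [-0.26  0.37 -0.02] frac [-0.0029  0.0041 -0.0003]
in chute mm [-17.5  -1.3  13.6] ex,ez per 10mm frac [ 0.0069  0.0332 -0.0212] [0.0043 0.0208 0.0339]
```

View pics/s4.png

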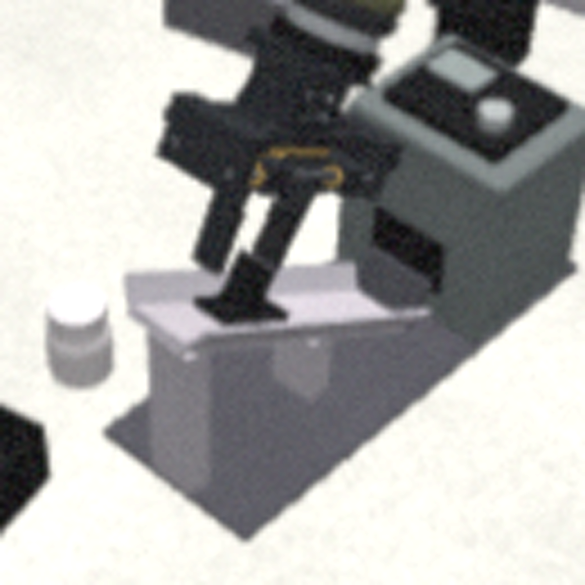

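Request:
send_rows(
  commands=[0.004,0.021,0.034,0,0,0,0.4,0.008,0.042,0.068,0,0,0,0.4,0.009,0.042,0.068,0,0,0,0.4,0.009,0.042,0.068,0,0,0,0.4,0,0,0.05,0,0,0,0.4,0,0,0.05,0,0,0,0.4],
)

```text
clock: 10.9
tool_pos: [0.473, 0.1832, 0.2428]
eef_rot: [-0.124, 0.695, -0.262, 0.657]
contact_force: [-0.3, -0.1, 0.4]
opening: 0.598
```

```bash
python3 ch.py -20 0 64
python3 - <<'E'
from plant import cams
from h import *
for n in ["scene"]:
    s=cams.snapshot(n); np.savez(f"pics/{n}5.npz",img=s["image"],K=s["intrinsics"],k1=s["k1"],T=s["world_to_cam"])
crop(load("scene5")["img"],215,60,130,130,4.5,"s5",1.5)
E
```

```text
t 10.9 pos [0.473  0.1832 0.2428] F [-0.3 -0.1  0.4] op 0.598 q [-0.66  0.71 -0.06  1.59  0.38  1.32  0.47]
yhead 78.26 x [-0.105 -0.517 -0.849]
shift mm [ -2.5 -13.6 -44.9] frac [-0.0102 -0.0542 -0.1797] turn deg [-0.12  0.14 -0.03] frac [-0.0013  0.0016 -0.0003]
in chute mm [-32.1   0.3 109.4] ex,ez per 10mm frac [ 0.0069  0.0332 -0.0212] [0.0043 0.0208 0.0339]
```

View pics/s5.png

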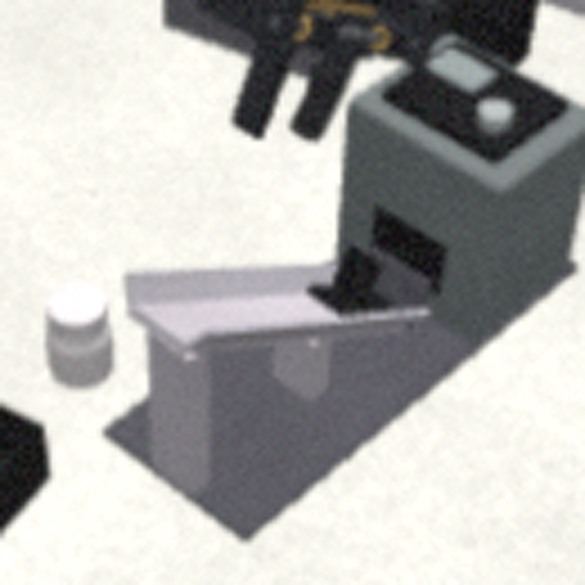

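Request:
send_rows(
  commands=[0.005,-0.08,0.03,0.0285,-0.0235,-0.0605,0.4,0.006,-0.14,0.02,0.0285,-0.0235,-0.0605,0.4,0.006,-0.15,0,0.0285,-0.0235,-0.0605,0.4,0.006,-0.15,0,0.0285,-0.0235,-0.0605,0.4,0.006,-0.15,0,0.0285,-0.0235,-0.0605,0.4,0.006,-0.15,-0.02,0.0285,-0.0235,-0.0605,0.4,0.006,-0.15,-0.05,0.0285,-0.0235,-0.0605,0.4,0.006,-0.15,-0.08,0.0285,-0.0235,-0.0605,0.4,0.006,-0.15,-0.08,0.0285,-0.0235,-0.0605,0.4,0.006,-0.15,-0.08,0,0,0,0.4,0.006,-0.15,-0.06,0,0,0,0.4,0.006,-0.1,0,0,0,0,0.4],
)

```text
clock: 12.15
tool_pos: [0.4837, -0.2499, 0.1628]
eef_rot: [0.364, 0.594, -0.39, 0.602]
contact_force: [-0.2, -0.3, -0.4]
opening: 0.599
```

```bash
python3 go.py 0.4963 -0.317 0.1 24 0
python3 - <<'E'
from plant import cams
from h import *
for n in ["scene","top"]:
    s=cams.snapshot(n); np.savez(f"pics/{n}6.npz",img=s["image"],K=s["intrinsics"],k1=s["k1"],T=s["world_to_cam"])
crop(load("scene6")["img"],255,80,80,70,8,"s6",1.5)
crop(load("top6")["img"],90,170,130,90,6,"t6",1.5)
E
```

```text
t 12.15 pos [ 0.4837 -0.2499  0.1628] F [-0.2 -0.3 -0.4] op 0.599 q [0.36 0.65 0.01 1.88 0.06 0.61 0.77]
yhead 25.57 x [-0.009 -0.037 -0.999]
shift mm [ 12.6 -67.1 -62.8] frac [ 0.0502 -0.2683 -0.2511] turn deg [ 2.1  -0.57 -1.59] frac [ 0.0233 -0.0063 -0.0177]
```

View pics/s6.png

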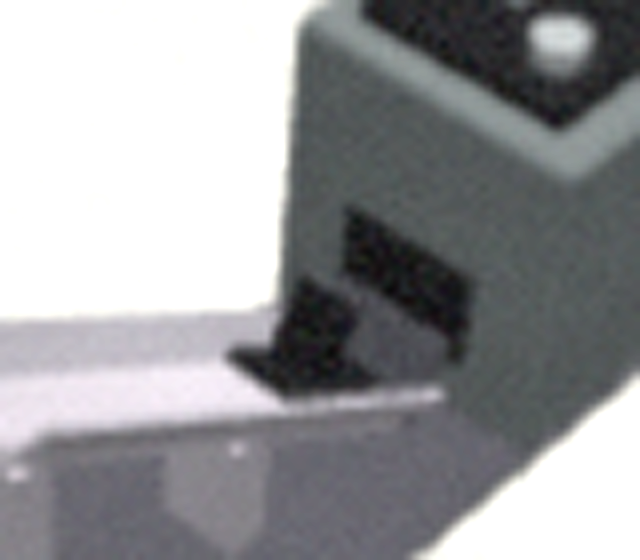

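View pics/t6.png

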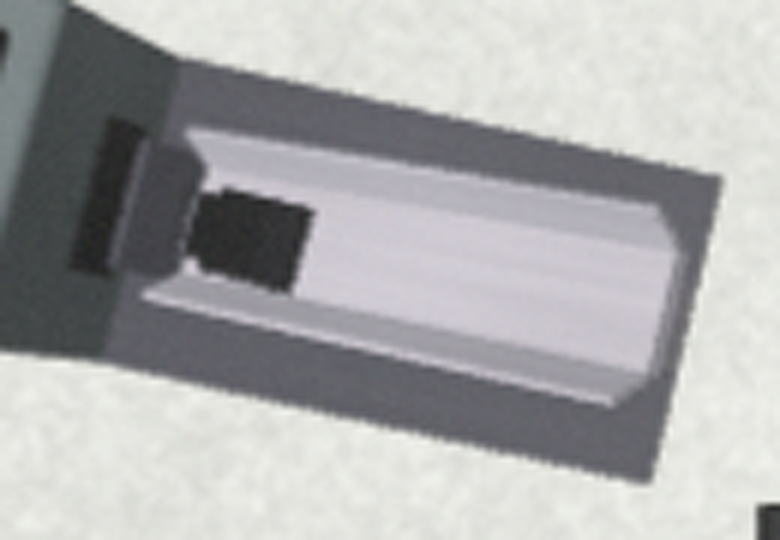

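Request:
send_rows(
  commands=[0.016,-0.08,-0.05,0.01,-0.003,-0.008,0.4,0.017,-0.09,-0.07,0.01,-0.003,-0.008,0.4,0.016,-0.07,-0.07,0,0,0,0.4,0,0,0,0,0,0,0.4,0,0,0,0,0,0,0.4],
)

```text
clock: 12.75
tool_pos: [0.4963, -0.3093, 0.1162]
eef_rot: [0.384, 0.592, -0.386, 0.594]
contact_force: [-0.9, 0.1, 0.1]
opening: 0.601
```

```bash
python3 go.py 0.4963 -0.317 0.07 24 0
python3 - <<'E'
from h import *
t=load("top6")
f=lambda p,x0,y0,k:((p[0]+.5)/k-.5+x0,(p[1]+.5)/k-.5+y0)
O=np.array([.467,.153,.133]);h,p=np.radians([78.3,32])
ex=np.array([np.cos(h)*np.cos(p),np.sin(h)*np.cos(p),-np.sin(p)]);ez=np.array([np.cos(h)*np.sin(p),np.sin(h)*np.sin(p),np.cos(p)]);ey=np.cross(ez,ex)
for q in [(313,208),(293,292)]:
    o,v=ray(t,f(q,90,170,6)); n=.006
    P=o+v*((O+ez*n-o)@ez)/(v@ez); print(((P-O)@ex*1000).round(1),((P-O)@ey*1000).round(1))
E
```

```text
t 12.75 pos [ 0.4963 -0.3093  0.1162] F [-0.9  0.1  0.1] op 0.601 q [ 0.49  0.76 -0.03  1.79  0.04  0.59  0.86]
yhead 24.02 x [ 0.002 -0.003 -1.   ]
shift mm [  0.   -7.7 -46.2] frac [ 1.000e-04 -3.090e-02 -1.848e-01] turn deg [ 0.17  0.11 -0.02] frac [ 0.0019  0.0012 -0.0002]
125.0 -16.3
124.5 22.2
```

Request:
send_rows(
  commands=[0,-0.031,-0.08,0.001,0.001,0,0.4,0,0,-0.08,0,0,0,0.4,0,0,-0.06,0,0,0,0.4,0,0,0,0,0,0,0.4,0,0,0,0,0,0,0.4],
)

```text
clock: 13.25
tool_pos: [0.4995, -0.3086, 0.0656]
eef_rot: [0.383, 0.593, -0.381, 0.596]
contact_force: [0.9, -0.2, 1.2]
opening: 0.6
```

```bash
python3 go.py 0.4963 -0.317 0.0145 24 0
```

```text
t 13.25 pos [ 0.4995 -0.3086  0.0656] F [ 0.9 -0.2  1.2] op 0.6 q [ 0.5   0.84 -0.03  1.8   0.05  0.49  0.86]
yhead 24.58 x [ 0.005  0.001 -1.   ]
shift mm [ -3.2  -8.4 -51.1] frac [-0.0128 -0.0334 -0.2044] turn deg [-0.03  0.3  -0.58] frac [-0.0003  0.0034 -0.0064]
```

Request:
send_rows(
  commands=[-0.013,-0.033,-0.02,0,0.003,-0.006,0.4,0,0,0,0,0,0,0.4,0,0,0,0,0,0,0.4],
)

```text
clock: 13.55
tool_pos: [0.4977, -0.3168, 0.0633]
eef_rot: [0.385, 0.592, -0.384, 0.595]
contact_force: [-0.7, -0.9, 0.9]
opening: 0.603
```

```bash
python3 go.py 0.4963 -0.317 0.0145 24 0
python3 - <<'E'
from plant import cams
from h import *
for n in ["scene"]:
    s=cams.snapshot(n); np.savez(f"pics/{n}7.npz",img=s["image"],K=s["intrinsics"],k1=s["k1"],T=s["world_to_cam"])
crop(load("scene7")["img"],130,210,100,90,6,"s7",1.5)
E
```

```text
t 13.55 pos [ 0.4977 -0.3168  0.0633] F [-0.7 -0.9  0.9] op 0.603 q [ 0.51  0.85 -0.03  1.8   0.05  0.49  0.87]
yhead 24.09 x [ 0.004 -0.001 -1.   ]
shift mm [ -1.4  -0.2 -48.8] frac [-0.0057 -0.0008 -0.195 ] turn deg [ 0.05  0.21 -0.09] frac [ 0.0006  0.0024 -0.001 ]
```

View pics/s7.png

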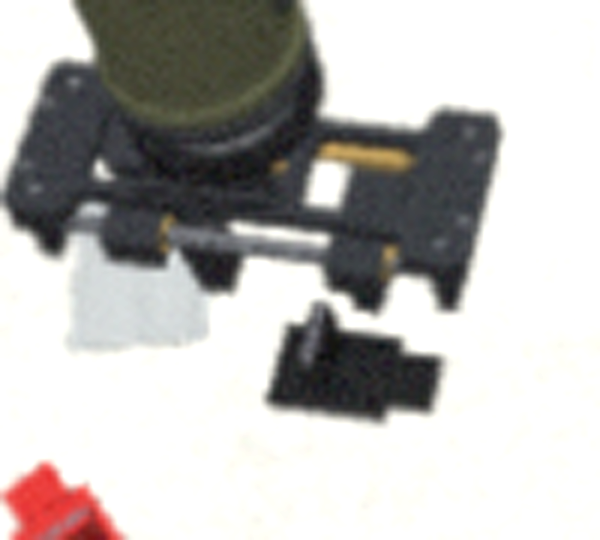

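Request:
send_rows(
  commands=[-0.005,0,-0.06,0,0.002,0,0.4,0,0,-0.07,0,0,0,0.4,0,0,-0.04,0,0,0,0.4,0,0,0,0,0,0,0.4,0,0,0,0,0,0,0.4],
)

```text
clock: 14.1
tool_pos: [0.4959, -0.3172, 0.0176]
eef_rot: [0.385, 0.593, -0.385, 0.593]
contact_force: [-0.2, -0.1, 0.5]
opening: 0.595
```

```bash
python3 go.py 0.4963 -0.317 0.0145 24 0
```

```text
t 14.1 pos [ 0.4959 -0.3172  0.0176] F [-0.2 -0.1  0.5] op 0.595 q [ 0.5   0.92 -0.03  1.81  0.05  0.41  0.86]
yhead 24.05 x [ 0.    -0.001 -1.   ]
shift mm [ 0.4  0.2 -3.1] frac [ 0.0016  0.001  -0.0123] turn deg [ 0.07  0.01 -0.05] frac [ 0.0008  0.0001 -0.0005]
```

Request:
send_rows(
  commands=[0,0,-0.012,0,0,0,0.4,0,0,0,0,0,0,0.4,0,0,0,0,0,0,1,0,0,0,0,0,0,1,0,0,0,0,0,0,1,0,0,0,0,0,0,1,0,0,0,0,0,0,1,0,0,0,0,0,0,1,0,0,0,0,0,0,1,0,0,0,0,0,0,1,0,0,0,0,0,0,1],
  newtons=25,
)

```text
clock: 15.2
tool_pos: [0.497, -0.3179, 0.0161]
eef_rot: [0.385, 0.592, -0.385, 0.595]
contact_force: [0.6, -0.3, 0.7]
opening: 0.105
```

```bash
python3 go.py 0.4963 -0.317 0.0145 24 0
```

```text
t 15.2 pos [ 0.497  -0.3179  0.0161] F [ 0.6 -0.3  0.7] op 0.105 q [ 0.5   0.93 -0.02  1.81  0.05  0.4   0.86]
yhead 24.04 x [ 0.003 -0.003 -1.   ]
shift mm [-0.7  0.9 -1.6] frac [-0.003   0.0035 -0.0063] turn deg [ 0.16  0.17 -0.04] frac [ 0.0018  0.0018 -0.0005]
```

Request:
send_rows(
  commands=[0,0,0.06,0,0,0,1,0,0,0.14,0,0,0,1,0,0,0.17,0,0,0,1,0,0.03,0.17,0,0,0,1,0,0.06,0.17,0,0,0,1,0,0.1,0.17,0,0,0,1,0,0.14,0.1,0,0,0,1,0,0.14,0.05,0,0,0,1,0,0.14,0,0,0,0,1,0,0.06,0,0,0,0,1],
)

```text
clock: 16.2
tool_pos: [0.4924, -0.1473, 0.292]
eef_rot: [0.388, 0.588, -0.387, 0.596]
contact_force: [-0.9, -0.8, -0.0]
opening: 0.103
```

```bash
python3 ch.py -80 0 94
python3 - <<'E'
from plant import cams
from h import *
n="scene"; s=cams.snapshot(n); np.savez(f"pics/{n}8.npz",img=s["image"],K=s["intrinsics"],k1=s["k1"],T=s["world_to_cam"])
crop(load("scene8")["img"],130,60,220,200,3,"s8",1.5)
E
```

```text
t 16.2 pos [ 0.4924 -0.1473  0.292 ] F [-0.9 -0.8 -0. ] op 0.103 q [ 0.22  0.43 -0.03  1.8   0.02  0.89  0.59]
yhead 23.58 x [ 0.011 -0.005 -1.   ]
shift mm [-29.1 282.7 -36.9] frac [-0.1163  1.1307 -0.1475] turn deg [-25.84  21.6   53.07] frac [-0.2872  0.24    0.5897]
in chute mm [-329.3  -85.8  -18.3] ex,ez per 10mm frac [ 0.0069  0.0332 -0.0212] [0.0043 0.0208 0.0339]
```

View pics/s8.png

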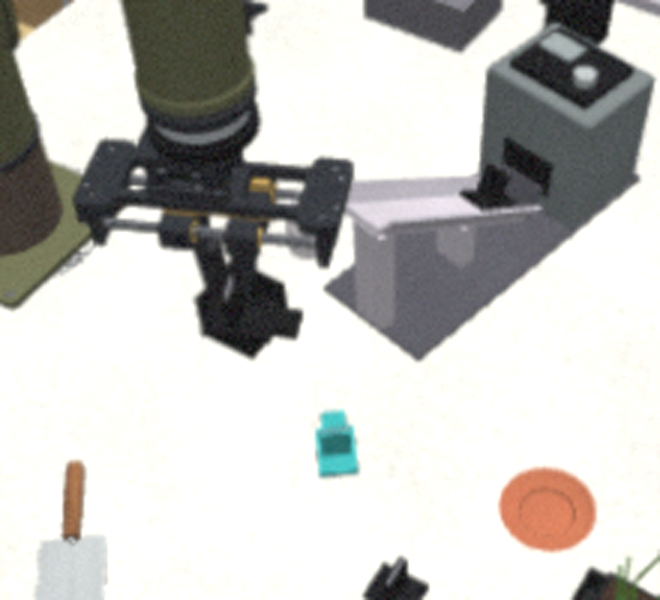

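Request:
send_rows(
  commands=[-0.006,0.06,0,-0.0285,0.024,0.0585,1,-0.012,0.11,0,-0.0285,0.024,0.0585,1,-0.012,0.11,0,-0.0285,0.024,0.0585,1,-0.012,0.11,0,-0.0285,0.024,0.0585,1,-0.012,0.11,0,-0.0285,0.024,0.0585,1,-0.012,0.11,0,-0.0285,0.024,0.0585,1,-0.012,0.11,0,-0.0285,0.024,0.0585,1,-0.012,0.11,0,-0.0285,0.024,0.0585,1,-0.012,0.11,0,-0.0285,0.024,0.0585,1,0,0.1,-0.02,-0.01,0.01,0.03,1,0,0.04,0,0,0,0,1,0,0,0,0,0,0,1],
)

```text
clock: 17.45
tool_pos: [0.4654, 0.1228, 0.2956]
eef_rot: [-0.106, 0.69, -0.269, 0.663]
contact_force: [0.0, -0.7, -0.3]
opening: 0.107
```

```bash
python3 ch.py -20 0 94
```

```text
t 17.45 pos [0.4654 0.1228 0.2956] F [ 0.  -0.7 -0.3] op 0.107 q [-0.53  0.59 -0.15  1.66  0.43  1.36  0.46]
yhead 75.81 x [-0.098 -0.504 -0.858]
shift mm [  8.3  62.4 -72.3] frac [ 0.033   0.2496 -0.289 ] turn deg [-0.8   1.63  1.63] frac [-0.0089  0.0181  0.0181]
in chute mm [-111.5   -4.6  122. ] ex,ez per 10mm frac [ 0.0069  0.0332 -0.0212] [0.0043 0.0208 0.0339]
```

Request:
send_rows(
  commands=[0.007,0.06,-0.05,-0.004,0.006,0.006,1,0.007,0.07,-0.07,-0.004,0.006,0.006,1,0.007,0.07,-0.08,0,0.006,0.006,1,0.006,0.04,-0.07,0,0,0,1,0,0,0,0,0,0,1,0,0,0,0,0,0,1],
)

```text
clock: 18.05
tool_pos: [0.4769, 0.1699, 0.2313]
eef_rot: [-0.117, 0.693, -0.274, 0.656]
contact_force: [-0.4, -0.9, -0.0]
opening: 0.103
```

```bash
python3 ch.py -20 0 30
```

```text
t 18.05 pos [0.4769 0.1699 0.2313] F [-0.4 -0.9 -0. ] op 0.103 q [-0.59  0.73 -0.15  1.6   0.44  1.32  0.39]
yhead 76.46 x [-0.112 -0.521 -0.846]
shift mm [-10.2 -17.9 -62.2] frac [-0.0407 -0.0717 -0.2489] turn deg [0.34 0.59 1.43] frac [0.0038 0.0066 0.0159]
in chute mm [-36.3  -6.3  93.2] ex,ez per 10mm frac [ 0.0069  0.0332 -0.0212] [0.0043 0.0208 0.0339]
```

Request:
send_rows(
  commands=[-0.02,-0.018,-0.06,0.002,0.006,0.016,1,-0.01,-0.018,-0.07,0,0,0,1,-0.006,-0.018,-0.06,0,0,0,1,0,0,0,0,0,0,1,0,0,0,0,0,0,1],
)

```text
clock: 18.55
tool_pos: [0.4709, 0.1494, 0.1887]
eef_rot: [-0.121, 0.693, -0.268, 0.658]
contact_force: [0.5, 0.3, -1.2]
opening: 0.105
```

```bash
python3 ch.py -20 0 18
python3 - <<'E'
from plant import cams
from h import *
for n in ["scene","top"]:
    s=cams.snapshot(n); np.savez(f"pics/{n}9.npz",img=s["image"],K=s["intrinsics"],k1=s["k1"],T=s["world_to_cam"])
a=load("scene9")["img"][60:190,215:345];b=load("top9")["img"][150:280,90:220]
cv2.imwrite("pics/m9.png",np.clip(cv2.resize(np.hstack([a,b]),None,fx=3,fy=3,interpolation=cv2.INTER_CUBIC)*1.5,0,255).astype(np.uint8))
E
```

```text
t 18.55 pos [0.4709 0.1494 0.1887] F [ 0.5  0.3 -1.2] op 0.105 q [-0.57  0.76 -0.15  1.7   0.47  1.2   0.36]
yhead 77.38 x [-0.104 -0.521 -0.847]
shift mm [ -5.5  -3.6 -29.8] frac [-0.0218 -0.0145 -0.1193] turn deg [0.22 0.58 0.54] frac [0.0025 0.0065 0.006 ]
in chute mm [-31.9  -4.6  45.8] ex,ez per 10mm frac [ 0.0069  0.0332 -0.0212] [0.0043 0.0208 0.0339]
```

View pics/m9.png

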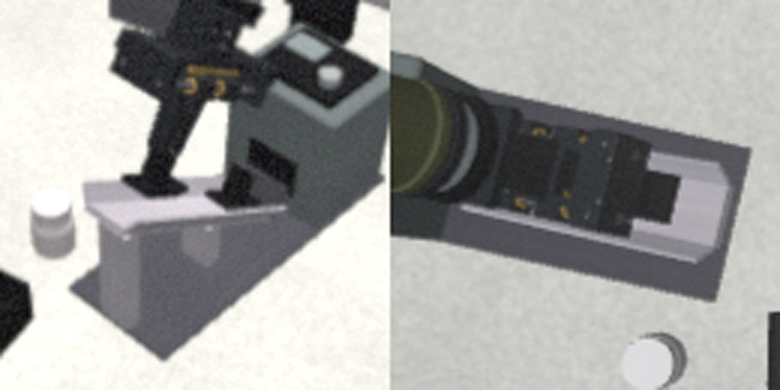

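Request:
send_rows(
  commands=[-0.02,-0.008,-0.035,0.002,0.006,0.006,1,-0.005,-0.012,-0.035,0,0,0,1,-0.002,-0.006,-0.02,0,0,0,1,0,0,0,0,0,0,1,0,0,0,0,0,0,1],
)

```text
clock: 19.15
tool_pos: [0.4643, 0.1435, 0.1654]
eef_rot: [-0.124, 0.695, -0.262, 0.657]
contact_force: [0.5, -0.4, -1.1]
opening: 0.105
```

```bash
python3 ch.py -28 0 15.5
```

```text
t 19.15 pos [0.4643 0.1435 0.1654] F [ 0.5 -0.4 -1.1] op 0.105 q [-0.57  0.78 -0.15  1.74  0.49  1.14  0.34]
yhead 78.32 x [-0.105 -0.517 -0.849]
shift mm [-0.5 -5.7 -4.4] frac [-0.0019 -0.0229 -0.0175] turn deg [-0.11  0.13 -0.09] frac [-0.0012  0.0015 -0.001 ]
in chute mm [-25.5   0.7  22.2] ex,ez per 10mm frac [ 0.0069  0.0332 -0.0212] [0.0043 0.0208 0.0339]
```

Request:
send_rows(
  commands=[-0.002,-0.009,-0.014,0,0,0,1,-0.001,-0.006,-0.01,0,0,0,1,0,0,0,0,0,0,1,0,0,0,0,0,0,1],
)

```text
clock: 19.55
tool_pos: [0.4642, 0.1405, 0.1596]
eef_rot: [-0.124, 0.695, -0.262, 0.658]
contact_force: [-0.3, 0.3, 0.2]
opening: 0.106
```

```bash
python3 ch.py -25 0 15
```

```text
t 19.55 pos [0.4642 0.1405 0.1596] F [-0.3  0.3  0.2] op 0.106 q [-0.57  0.79 -0.15  1.75  0.5   1.12  0.34]
yhead 78.31 x [-0.103 -0.516 -0.85 ]
shift mm [ 0.1 -0.5 -0.6] frac [ 0.0005 -0.0021 -0.0024] turn deg [-0.18  0.23 -0.13] frac [-0.002   0.0026 -0.0014]
in chute mm [-24.9   0.2  15.8] ex,ez per 10mm frac [ 0.0069  0.0332 -0.0212] [0.0043 0.0208 0.0339]
```

Request:
send_rows(
  commands=[0,-0.003,-0.005,0,0,0,1,0,0,0,0,0,0,1,0,0,0,0,0,0,0.4,0,0,0,0,0,0,0.4,0,0,0,0,0,0,0.4,0,0,0,0,0,0,0.4,0,0,0,0,0,0,0.4,0,0,0,0,0,0,0.4],
)

```text
clock: 20.35
tool_pos: [0.4646, 0.1402, 0.159]
eef_rot: [-0.124, 0.695, -0.262, 0.659]
contact_force: [0.2, 1.1, 0.7]
opening: 0.594
```

```bash
python3 ch.py -25 0 65
python3 - <<'E'
from plant import cams
from h import *
for n in ["scene"]:
    s=cams.snapshot(n); np.savez(f"pics/{n}10.npz",img=s["image"],K=s["intrinsics"],k1=s["k1"],T=s["world_to_cam"])
crop(load("scene10")["img"],215,60,130,130,4.5,"s10",1.5)
E
```

```text
t 20.35 pos [0.4646 0.1402 0.159 ] F [0.2 1.1 0.7] op 0.594 q [-0.56  0.79 -0.15  1.75  0.5   1.12  0.34]
yhead 78.27 x [-0.102 -0.516 -0.85 ]
shift mm [ 5.1 25.8 42.4] frac [0.0203 0.1031 0.1694] turn deg [-0.2   0.3  -0.13] frac [-0.0023  0.0033 -0.0014]
in chute mm [-24.8  -0.3  15.2] ex,ez per 10mm frac [ 0.0069  0.0332 -0.0212] [0.0043 0.0208 0.0339]
```

View pics/s10.png

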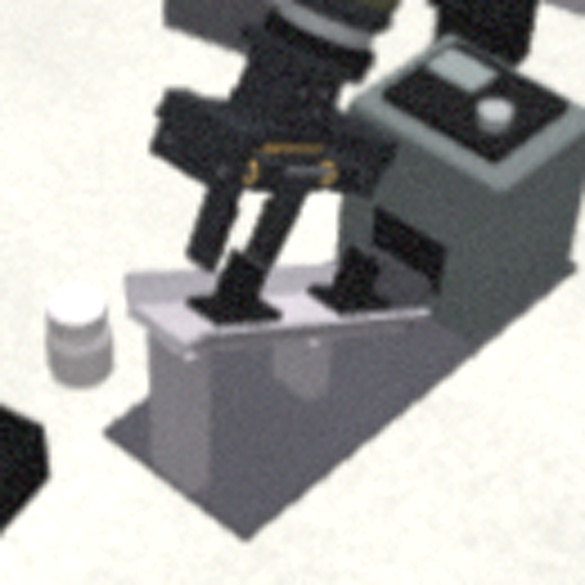

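Request:
send_rows(
  commands=[0.004,0.021,0.034,0,0,0,0.4,0.008,0.042,0.068,0,0,0,0.4,0.009,0.042,0.068,0,0,0,0.4,0.009,0.042,0.068,0,0,0,0.4,0,0,0.05,0,0,0,0.4,0,-0.05,0.05,0,0,0,0.4,0,-0.15,0.02,0,0,0,0.4,0,-0.19,0,0,0,0,0.4,0,-0.19,0,0,0,0,0.4,0,-0.19,0,0,0,0,0.4,0,-0.15,0,0,0,0,0.4,0,-0.05,0,0,0,0,0.4],
)

```text
clock: 21.6
tool_pos: [0.466, -0.0784, 0.2581]
eef_rot: [-0.125, 0.695, -0.263, 0.657]
contact_force: [0.4, 0.5, 0.5]
opening: 0.595
```

```bash
python3 ch.py -25 0 65
python3 - <<'E'
from plant import cams
from h import *
for n in ["scene","top"]:
    s=cams.snapshot(n); np.savez(f"pics/{n}11.npz",img=s["image"],K=s["intrinsics"],k1=s["k1"],T=s["world_to_cam"])
crop(load("scene11")["img"],235,80,100,80,7,"s11",1.5)
crop(load("top11")["img"],90,170,130,90,6,"t11",1.5)
E
```

```text
t 21.6 pos [ 0.466  -0.0784  0.2581] F [0.4 0.5 0.5] op 0.595 q [-0.24  0.55 -0.09  1.91  0.61  1.07  0.64]
yhead 78.29 x [-0.105 -0.519 -0.848]
shift mm [  3.6 244.4 -56.7] frac [ 0.0146  0.9775 -0.2268] turn deg [ 0.01  0.13 -0.07] frac [ 0.0002  0.0015 -0.0008]
in chute mm [-258.6  -46.   -14.1] ex,ez per 10mm frac [ 0.0069  0.0332 -0.0212] [0.0043 0.0208 0.0339]
```

View pics/s11.png

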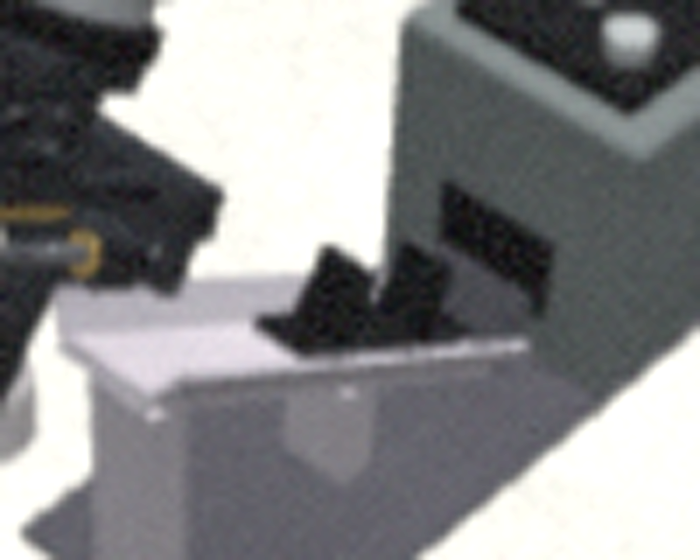

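View pics/t11.png

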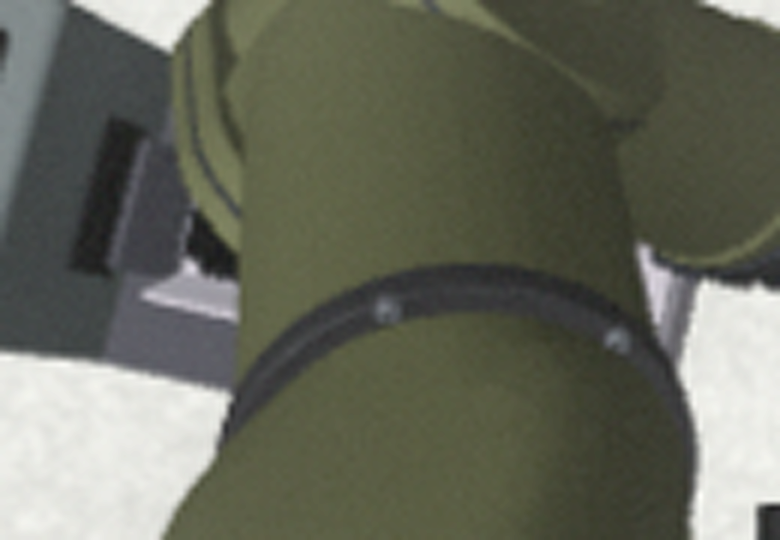

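Both look seated in the scene view, but the arm hides the top view. I'll move clear and check.

Request:
send_rows(
  commands=[0,-0.12,0.04,0,0,-0.05,0.4,0,-0.15,0.04,0,0,-0.05,0.4,0,-0.15,0,0,0,-0.05,0.4,0,-0.1,0,0,0,0,0.4,0,0,0,0,0,0,0.4,0,0,0,0,0,0,0.4],
)

```text
clock: 22.3
tool_pos: [0.4725, -0.1946, 0.2766]
eef_rot: [-0.042, 0.705, -0.329, 0.627]
contact_force: [0.5, 0.9, -1.4]
opening: 0.598
```

```bash
python3 - <<'E'
from plant import cams
from h import *
for n in ["scene","top"]:
    s=cams.snapshot(n); np.savez(f"pics/{n}12.npz",img=s["image"],K=s["intrinsics"],k1=s["k1"],T=s["world_to_cam"])
    cv2.imwrite(f"pics/full12{n}.png",s["image"])
crop(load("top12")["img"],90,170,130,90,6,"t12",1.5)
E
```

```text
(no output)
```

View pics/t12.png

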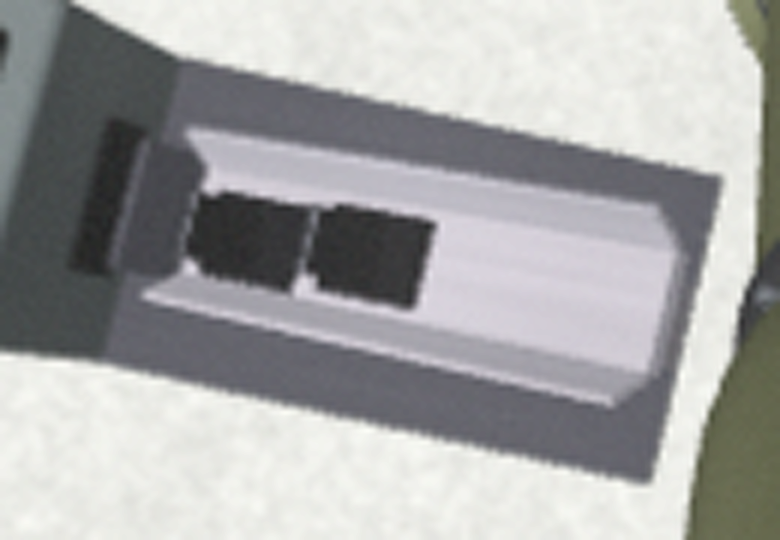

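View pics/full12scene.png

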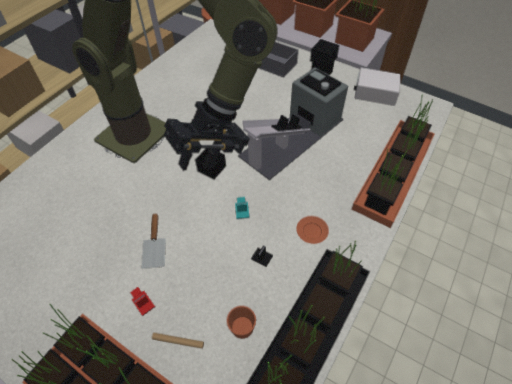

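```bash
python3 - <<'E'
from h import *
f=lambda p,x0,y0,k:((p[0]+.5)/k-.5+x0,(p[1]+.5)/k-.5+y0)
O=np.array([.467,.153,.133]);h,p=np.radians([78.3,32])
ex=np.array([np.cos(h)*np.cos(p),np.sin(h)*np.cos(p),-np.sin(p)]);ez=np.array([np.cos(h)*np.sin(p),np.sin(h)*np.sin(p),np.cos(p)]);ey=np.cross(ez,ex)
t=load("top12")
for q in [(435,220),(413,307),(313,208),(293,292)]:
    o,v=ray(t,f(q,90,170,6)); n=0
    P=o+v*((O+ez*n-o)@ez)/(v@ez); print(((P-O)@ex*1000).round(1),((P-O)@ey*1000).round(1))
# predicted pixel (crop coords) of foot2 block top corners and nose, heel1
g=lambda P:[round((a-b+.5)*6-.5) for a,b in zip(proj(t,P),(90,170))]
for nm,x,y,z in [("blk2 top",83,15,46),("blk2 top",83,-15,46),("blk2 top back",73,15,46),("nose2",129,13,8),("nose2",129,-13,8),("heel1 bot",129,20,0),("heel1 top",129,20,8),("heel1 top",129,-20,8),("blk1 top",159,15,46),("heel2",53,20,0),("heel2",53,-20,0)]:
    print(nm,g(O+(x*ex+y*ey+z*ez)/1000))
crop(t["img"],115,192,55,40,14,"t12b",2.5)
crop(load("scene12")["img"],262,105,55,40,14,"s12b",2.5)
E
```

```text
56.0 -20.8
56.6 18.1
131.5 -16.7
131.0 22.1
blk2 top [294, 274]
blk2 top [311, 205]
blk2 top back [310, 277]
nose2 [288, 270]
nose2 [302, 213]
heel1 bot [297, 288]
heel1 top [284, 285]
heel1 top [306, 198]
blk1 top [176, 250]
heel2 [418, 312]
heel2 [440, 223]
```

View pics/t12b.png

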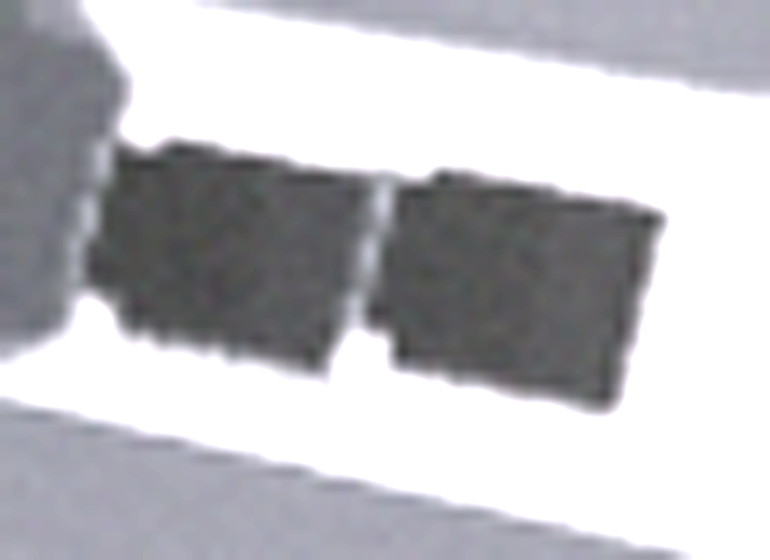

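View pics/s12b.png

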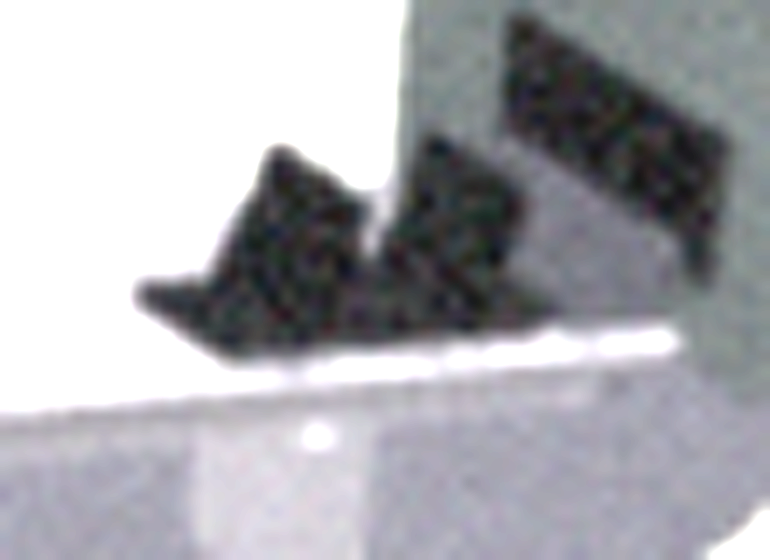

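```bash
python3 -c "
from plant import job,telemetry
print(telemetry.get_state()['clock']); print(job.finish_job())"
```

```text
22.4
the job is handed in; nothing more can be done
None
```

I loaded both long black feet into the chute, nose downhill and block up. The first slid home to the stop and the second slid down against it. I handed the job in at 22.4 s of the 54 s allowed.

- **First foot:** its heel measured at chute x ≈ 129–131 mm, against 129 mm expected when home. The upper value comes from the last picture.
- **Second foot:** its heel measured at about 56 mm, against 53 mm expected. That puts it 75 mm behind the first foot's heel, against 76 mm expected, so they are in contact within the 2–3 mm camera error.
- **A check that looked wrong:** in the top view a light line appears between the two feet. It matches where the glint on the second foot's block top should fall, and the first foot shows the same line, so I read it as a reflection and not a gap.
- **Other things:** in the last scene picture the short foot and the red and turquoise look-alikes were where they started. The arm was clear, with the gripper empty. The force readings I saw were all within about 1.5 N.

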